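Stamp a dial through the press guard

ROBOT

A 6-joint arm with a two-finger parallel gripper is mounted at the origin on the work surface. World frame = base frame: x ahead of the robot, y to its left, z up, the work surface at z = 0. Lengths are in m, angles in rad, forces in N, time in s.
With the tool pointing down it reaches from about 0.375 to 0.925 m from the base axis. Payload 5.7 kg.
Tool frame: the origin (TCP) lies midway between the tips of the shut fingers; the grasp point (between the pads) lies 19 mm behind it; z points along the fingers, y is the line along which they close (so a half turn about z gives the same grasp; the last joint's range is limited). The gripper opens to 85 mm and grips with 20 to 120 N. Pads are 22 mm wide; open, the fingers measure 114 mm over their backs; the gripper's body (76 mm by 85 mm) begins 54 mm behind the grasp point. The pads swing forward as they close: fully open they stand 13 mm farther back than shut.
Start: joints at [-1.371, 0.359, 1.51, -0, 1.272, -0.115], TCP at [0.186, -0.57, 0.231] pointing down, gripper open.
Joint ranges: [-2.97, 2.97], [-1.01, 2.36], [0.21, 2.38], [-0.96, 4.11], [0.2, 2.71], [-2.98, 2.98]. Speed limits (rad/s): [2.39, 2.39, 3.14, 3.14, 3.14, 3.14].

INTERFACE

Orientations are given as a unit quaternion [x, y, z, w].
In Python, from bench import arm, set_gripper, kinematics, telemetry, cams gives the robot as it stands. The module is installed in compiled form; this text tells all that it offers. Calls block until the motion is done:
- arm.move_to(position, orientation): joint-space move of the TCP to a pose.
- arm.servo_line(position, orientation=None, velocity=0.15, force_limit=None): straight line of the TCP; orientation=None keeps the orientation; velocity is the mean speed in m/s. With force_limit (N) it stops when the force on the tool has changed by that much, and returns True; else False.
- arm.goto_joints(angles): joint-space move.
- set_gripper(opening, f_grip=None): opening from 0.0 (shut) to 1.0 (fully open); f_grip is the grip in N (None keeps the last); returns when the fingers have stopped.
- arm.dwell(seconds).
- kinematics.inverse_kinematics(position, orientation): joint angles nearest the present ones, or None.
- telemetry.read_state(): the state.
- cams.snapshot(name): name is "scene" or "top" or "wrist"; returns (picture, depth): 420x560x3 uint8, blue, green, red; 420x560 float32, m along the optical axis (not along the pixel's ray), 0 where there is no reading.
- cams.camera_model(name): a dict with "camera_matrix" (3x3 intrinsics, pixels), "distortion" ([k1, k2, p1, p2, k3] as OpenCV has them; the pictures are not rectified), "T" (4x4, takes a point from camera to world coordinates). Camera axes: x right, y down, z forward; pixel columns grow to the right and rows downward; lengths in m; the calibration is good to about 2 mm. A picture is of the moment at which its call begins: read the wrist's pose just before it. camera_model takes no time and is no camera call; for the wrist camera it gives the pose at the moment of the call.
A pose or a line that the arm cannot do raises arm.PlanningError and nothing moves.
- arm.finish_job(): hands the job in; it is judged then, once.
The state is a dict: "clock": time; "q": joint angles; "joint_velocities": joint speeds; "tau": joint torques, N m; "tcp_pos": TCP position; "ee_rot": TCP orientation; "ft_force": force on the tool from outside, world axes, zero at the start; "moment": the same for the moment, N m; "finger_gap": opening from 0.0 (shut) to 1.0 (fully open); "gripper_force": force on a finger pad.
Only numpy, scipy, OpenCV 4.12 (cv2) and the standard library are available. Lean on these libraries where they do the work, as an engineer would, in place of code of your own. Each camera call takes 0.05 s, during which the arm holds its last target. There are 200 camera calls.

TASK

A small dial press stands on the market stall. Push the blue jig along its channel until it is fully home against the end stop, then reach down through the window of the yellow guard without touching the guard, press the red lever all the way down, keep it down for a good second, let it come up again and withdraw. Only push and press: do not lift the jig out of its channel, do not press the lever before the jig is home, and leave the other things on the table where they are.

Things in the scene. Friction and masses are not known exactly. Their poses are not given: they have to be found in the camera images.
- press: fixed green dial press. Origin on the table under the ram, mid-channel; x towards the column (at x = 88 to 120 mm), y along the channel to the end stop, z up. Channel floor 12 mm above the table, y = -280 to +40 mm (stop face), between steel rails (inner faces x = -37 and +37 mm, tops 24 mm above the table). Green head at x = -18 to 120, y = -18 to 18, 70 to 90 mm above the table
- jig: loose blue block in the channel with a dial on its front, 70 (x) x 200 (y) x 20 mm, about 0.35 kg; slides with 1 to 5 N. Origin at the centre of its underside, axes as the press's, y towards the stop. Starts 50 to 110 mm short of home; fully home its front end (y = +100 mm) touches the stop face and its origin is at y = -60 mm in the press's frame
- push_face (a point): centre of the flat rear face of the orange upright tab at the jig's tail, the face to push towards +y. It lies at (0, -100, 40) mm from the jig's origin; the tab is 60 mm wide (x), 12 mm thick, its top 82 mm above the table, 50 mm above the blue block
- guard: fixed yellow guard over the press. Origin on the table under the window's middle; x, y nearly as the press's, but shifted and turned a little from run to run. Roof: flat frame 200 (x) x 180 (y) x 5 mm, top 152 mm above the table, with a window 120 (x) x 110 (y) mm in its middle. Corner posts (within x = 107, y = 91 mm of the middle) and dark rails 80 and 115 mm high close the front and both ends
- lever_pad (a point): centre of the top face of the red pad of the lever, 46 by 46 mm, axes as the lever's. At rest the top is level, 132 mm above the table (20 mm below the guard's top face), at x = -5 mm, y = 0 in the press's frame; pressed all the way it goes down about 27 mm
- lever (a joint): angle of the lever in rad: 0 up (rest), 0.24 all the way down against its end stop. Hinged at the column, 115 mm from the pad's centre. A spring brings it back up; the pad takes about 4 N to start and 8 N to hold fully down
- gear: loose dark steel bevel gear, 60 mm across, 32 mm tall; bystander, origin at the centre of its underside
- polish: loose white bottle with red cap, 52 mm across, 120 mm tall; bystander, origin at the centre of its underside
- jar: loose glass jar with steel cap, 60 mm across, 75 mm tall; bystander, origin at the centre of its underside
- mug: loose blue mug, 76 mm across, 88 mm tall, handle at its +y; bystander, origin at the centre of its underside
- screwdriver: loose screwdriver lying along its x axis; bystander
- hammer: loose hammer lying along its x axis; bystander
- dial: loose plain aluminium disc lying flat, 80 mm across, 6 mm thick; bystander, origin at the centre of its underside
Things that resemble listed ones, but are neither listed nor needed, are in the scene too. Several things have the shape of the jig; the one meant has the colours described above.

How it is judged:
By the outcome, as a careful person would: the job done as asked, in the order asked, and still so for the second after the job is handed in, with the robot touching nothing.
It also fails if it takes over 48 s, if anything falls off the work surface, if the arm or the gripper's body presses on something with over 40 N, if the wrist force passes 120 N, or if a joint passes its speed limit or range.

## Working session

There is one attempt and no reset: what is moved stays moved. The work goes in short steps, each a Python script; the robot and the scene stay as the last script left them, time stands still between calls to the robot, and variables do not carry over. Pictures are saved under pics/ and viewed, at most 10 in all, crops included, and the job is handed in when it is done.

```bash
mkdir -p pics
python3 - <<'E'
from bench import arm,cams,telemetry
import cv2,numpy as np
for n in("scene","top"):
    p,d=cams.snapshot(n);cv2.imwrite(f"pics/{n}0.png",p);np.savez(f"{n}0.npz",p=p,d=d)
    m=cams.camera_model(n);print(n,np.round(m["camera_matrix"],1).tolist(),m["distortion"],np.round(m["T"],3).tolist())
s=telemetry.read_state();print(s["clock"],s["ee_rot"],s["tcp_pos"])
E
```

```text
scene [[383.7, 0.0, 278.9], [0.0, 383.7, 206.4], [0.0, 0.0, 1.0]] [-0.079215  0.        0.        0.        0.      ] [[-0.628, 0.657, -0.416, 0.883], [0.778, 0.521, -0.351, 0.362], [-0.014, -0.544, -0.839, 1.018], [0.0, 0.0, 0.0, 1.0]]
top [[537.2, 0.0, 279.6], [0.0, 537.2, 212.9], [0.0, 0.0, 1.0]] [-0.21452127  0.          0.          0.          0.        ] [[-0.006, -0.997, 0.074, 0.317], [-1.0, 0.007, 0.006, -0.013], [-0.007, -0.073, -0.997, 1.785], [0.0, 0.0, 0.0, 1.0]]
0.1 [ 9.87635722e-01  1.56764073e-01 -4.43736338e-05 -8.39511900e-04] [ 0.18564864 -0.56991879  0.23052492]
```

View pics/top0.png

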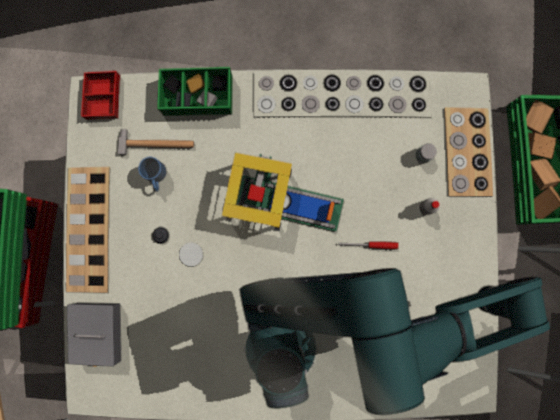

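View pics/scene0.png

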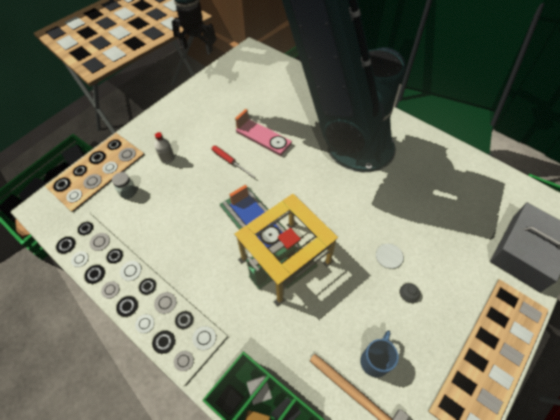

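```bash
cat > h.py <<'E'
import cv2,numpy as np
from bench import cams
def cloud(n,d):
    m=cams.camera_model(n);K=m["camera_matrix"];H,W=d.shape
    u,v=np.meshgrid(np.arange(W),np.arange(H))
    r=cv2.undistortPoints(np.stack([u,v],-1).reshape(-1,1,2).astype(np.float64),np.array(K),np.array(m["distortion"])).reshape(H,W,2)
    P=np.dstack([r,np.ones((H,W))])*d[...,None]
    T=np.array(m["T"]);return P@T[:3,:3].T+T[:3,3]
def mask(p,lo,hi,s=110,v=50): return cv2.inRange(cv2.cvtColor(p,cv2.COLOR_BGR2HSV),(lo,s,v),(hi,255,255))>0
def rect(P): 
    c,wh,a=cv2.minAreaRect((P[:,:2]*1000).astype(np.float32));return np.round(c,1),np.round(wh,1),round(a,2)
E
python3 - <<'E'
from h import *
for n in("top","scene"):
    z=np.load(n+"0.npz");p,d=z["p"],z["d"];P=cloud(n,d);ok=d>0
    near=ok&(np.hypot(P[...,0]-.37-0.02,P[...,1]-.03)<.3)
    Z=P[...,2]
    for nm,m in(("guard",mask(p,18,33)&(Z>.142)&(Z<.165)),("blue",mask(p,105,130)&(Z>.02)&(Z<.045)),("orange",mask(p,5,17)&(Z>.06)&(Z<.09)),("pad",(mask(p,0,4)|mask(p,175,180))&(Z>.11)&(Z<.145))):
        m=m&near;Q=P[m]
        if len(Q): print(n,nm,len(Q),rect(Q),np.round(Q.mean(0),4),np.round(np.median(Q,0),4))
z=np.load("top0.npz");cv2.imwrite("pics/crop.png",cv2.resize(z["p"][130:260,200:380],None,fx=4,fy=4,interpolation=2))
E
```

```text
top guard 2337 (array([511.1,  68.4]), array([180.2, 198.3]), 78.3) [0.5092 0.0676 0.1516] [0.5074 0.0665 0.1515]
top blue 843 (array([471.8, -70.3]), array([200. ,  69.3]), 76.49) [ 0.4659 -0.0932  0.0317] [ 0.4649 -0.0947  0.0316]
top orange 71 (array([477. , -41.9]), array([261. ,  56.9]), 76.84) [ 0.4494 -0.1562  0.082 ] [ 0.4477 -0.1623  0.0825]
top pad 218 (array([502.9,  71.3]), array([45.9, 45.8]), 76.18) [0.5019 0.0714 0.1312] [0.5014 0.0718 0.1313]
scene guard 3085 (array([512.7,  68.3]), array([181.3, 200.6]), 78.32) [0.5186 0.0734 0.1525] [0.5237 0.0789 0.1525]
scene blue 341 (array([474.5, -71.5]), array([178.1,  69. ]), 74.65) [ 0.4682 -0.1106  0.0328] [ 0.4708 -0.11    0.0329]
scene orange 102 (array([ 451.8, -162.3]), array([12.4, 57.1]), 74.83) [ 0.4533 -0.1609  0.078 ] [ 0.4542 -0.1608  0.0803]
scene pad 229 (array([504.3,  71.1]), array([43.4, 43.4]), 76.67) [0.5047 0.0721 0.1326] [0.5049 0.0723 0.1326]
```

View pics/crop.png

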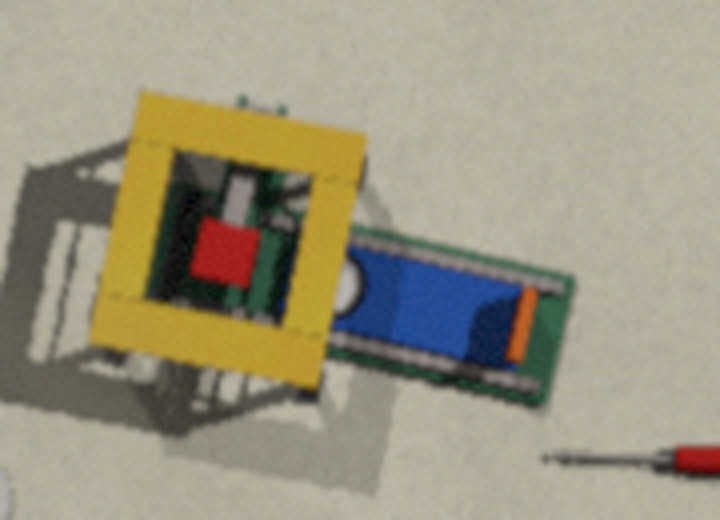

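The top view shows the press and guard at (257,192), the blue jig at (305,207) with its orange tab at (331,211), and the red pad at (256,193). The scene view has one lookalike for the jig: the pink one at (265,138), which isn't in the channel. I choose the blue one in the channel, and the crop confirms it. Next I hover behind the tab and take a close look.

```bash
cat >> h.py <<'E'
A=np.radians(76.5);Y=np.array([np.cos(A),np.sin(A),0]);X=np.array([Y[1],-Y[0],0])
O=np.array([.5084,.0700,0])
Q=[np.cos(A/2),np.sin(A/2),0,0]
def W(x,y,z): return O+x*X+y*Y+np.array([0,0,z])
def L(P): return np.stack([(P-O)@X,(P-O)@Y,P[...,2]],-1)
E
python3 - <<'E'
from h import *
from bench import arm,set_gripper,telemetry,kinematics
print(kinematics.inverse_kinematics(W(0,-.300,.20),Q))
set_gripper(0.0)
arm.move_to(W(0,-.300,.20),Q)
p,d=cams.snapshot("wrist");P=cloud("wrist",d);cv2.imwrite("pics/w1.png",p)
l=L(P);Z=P[...,2]
for nm,m in(("orange",mask(p,5,17)&(Z>.06)&(Z<.09)),("blue",mask(p,105,130)&(Z>.02)&(Z<.045)),("guard",mask(p,18,33)&(Z>.142)&(Z<.165))):
    m=m&(d>0)&(abs(l[...,0])<.15);
    if m.sum(): print(nm,m.sum(),rect(P[m]),np.round(np.percentile(l[m],[1,50,99],axis=0),4).tolist())
s=telemetry.read_state();print(s["clock"],s["ft_force"],s["q"])
E
```

```text
[-6.08970133e-01  2.36649665e-01  1.77899662e+00 -4.44089210e-16
  1.12594637e+00 -3.73350684e-01]
orange 1011 (array([ 451.8, -163.1]), array([11.5, 59.3]), 76.29) [[-0.0299, -0.2455, 0.0673], [-0.0007, -0.2395, 0.0826], [0.0285, -0.2341, 0.0844]]
blue 8955 (array([ 466.4, -103.3]), array([114.5,  70.1]), 76.04) [[-0.0342, -0.2328, 0.0307], [0.0001, -0.1738, 0.0326], [0.0337, -0.1227, 0.0344]]
2.5083 [ 0.29449338 -0.4801928   0.41064599] [-6.10600852e-01  2.36947796e-01  1.77815456e+00 -3.43262937e-04
  1.12581428e+00 -3.73240509e-01]
```

View pics/w1.png

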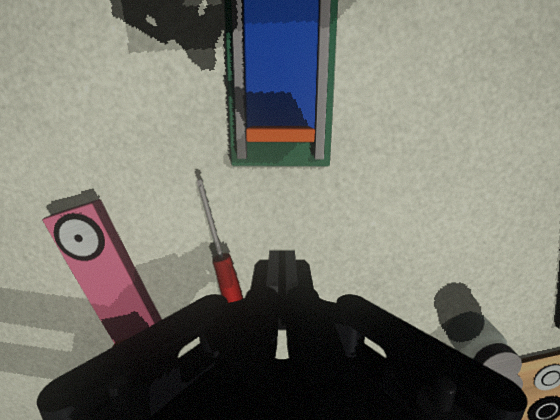

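The wrist view shows the tab's rear edge at about (281,142), centred in the channel. The screwdriver and pink jig are off to the left, clear of the path. I lower the tool and push.

Run:
```python
from h import *
from bench import arm,telemetry
arm.servo_line(W(0,-.285,.050),Q,velocity=.15)
def st(t):
    s=telemetry.read_state();print(t,round(s["clock"],2),np.round(L(np.array(s["tcp_pos"])),4),np.round([np.array(s["ft_force"])@X,np.array(s["ft_force"])@Y,s["ft_force"][2]],2))
st("down")
for i in range(4):
    r=arm.servo_line(W(0,-.150,.050),Q,velocity=.04,force_limit=15);st(r)
    if L(np.array(telemetry.read_state()["tcp_pos"]))[1]>-.185: break
arm.dwell(.3);st("held")
p,d=cams.snapshot("top");P=cloud("top",d);l=L(P);Z=P[...,2]
m=mask(p,5,17)&(Z>.06)&(Z<.09)&(d>0)&(abs(l[...,0])<.06)&(l[...,1]<-.1)
print(m.sum(),np.round(np.percentile(l[m],[1,50,99],axis=0),4) if m.sum() else'')
```

```text
down 3.67 [ 0.0006 -0.2854  0.0506] [-0.06 -1.    0.05]
True 6.17 [-0.0003 -0.1704  0.05  ] [ 0.3  -3.26  2.58]
held 6.47 [-0.0003 -0.1704  0.0497] [ 0.27 -2.35  1.15]
6 [[-0.0321 -0.1552  0.0746]
 [-0.029  -0.1529  0.0812]
 [-0.0258 -0.1506  0.084 ]]
```

Run:
```python
from h import *
from bench import arm,telemetry
def st(t):
    s=telemetry.read_state();print(t,round(s["clock"],2),np.round(L(np.array(s["tcp_pos"])),4),np.round([np.array(s["ft_force"])@X,np.array(s["ft_force"])@Y,s["ft_force"][2]],2))
print(arm.servo_line(W(0,-.155,.050),Q,velocity=.02,force_limit=20));st("press2")
arm.servo_line(W(0,-.200,.050),Q,velocity=.1)
arm.servo_line(W(0,-.200,.26),Q,velocity=.2)
arm.servo_line(W(-.005,-.12,.30),Q,velocity=.2)
p,d=cams.snapshot("wrist");P=cloud("wrist",d);cv2.imwrite("pics/w2.png",p);l=L(P);Z=P[...,2]
for nm,m in(("orange",mask(p,5,17)&(Z>.06)&(Z<.09)),("guard",mask(p,18,33)&(Z>.142)&(Z<.165)),("pad",(mask(p,0,4)|mask(p,175,180))&(Z>.11)&(Z<.145))):
    m=m&(d>0)&(abs(l[...,0])<.15)
    if m.sum(): print(nm,m.sum(),rect(l[m]),np.round(np.percentile(l[m],[1,50,99],axis=0),4).tolist())
st("")
```

```text
True
press2 6.86 [-0.0008 -0.1705  0.0497] [-0.43 -2.61  1.17]
orange 581 (array([  -1.5, -153.9]), array([12. , 58.5]), 89.62) [[-0.0305, -0.1597, 0.0605], [-0.0024, -0.1511, 0.0823], [0.0269, -0.148, 0.0844]]
guard 18667 (array([  5.7, -18. ]), array([200.4, 146.2]), 1.56) [[-0.0932, -0.09, 0.1507], [0.0046, -0.0345, 0.1525], [0.1042, 0.0511, 0.1543]]
pad 2368 (array([-3.9,  0.1]), array([45.3, 45.8]), 89.21) [[-0.0266, -0.0223, 0.1268], [-0.0044, 0.0002, 0.1324], [0.018, 0.022, 0.1343]]
 9.15 [-0.0055 -0.1207  0.2989] [ 0.12 -0.53  0.2 ]
```

View pics/w2.png

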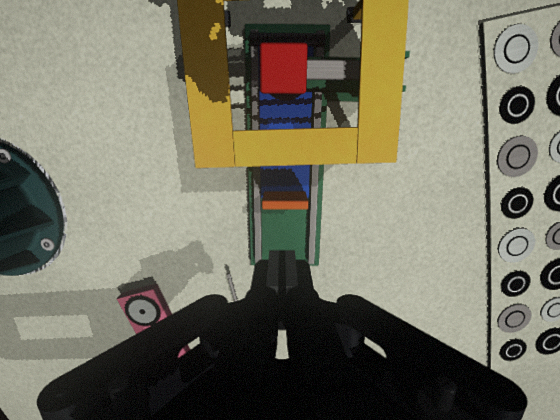

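The wrist view shows the jig home: the orange tab at (285,205) has its rear face at y = -159.9 mm. The red pad, at (284,68), is well inside the yellow window. Now I press.

Run:
```python
from h import *
from bench import arm,telemetry
def st(t):
    s=telemetry.read_state();l=L(np.array(s["tcp_pos"]));print(t,round(s["clock"],2),np.round(l,4),np.round(s["ft_force"],2));return l[2],s["ft_force"][2]
arm.servo_line(W(-.005,0,.24),Q,velocity=.15)
arm.servo_line(W(-.005,0,.145),Q,velocity=.1);st("above")
r=arm.servo_line(W(-.005,0,.095),Q,velocity=.03,force_limit=20);z,f=st(r)
zc=z
for i in range(10):
    arm.dwell(.1);z,f=st("hold")
    if f>15 or zc<.098: break
    zc-=.0007;arm.servo_line(W(-.005,0,zc),Q,velocity=.02)
arm.dwell(1.4);st("held")
p,d=cams.snapshot("scene");cv2.imwrite("pics/s2.png",cv2.resize(p[170:330,200:380],None,fx=4,fy=4))
```

```text
above 11.29 [-4.400e-03  1.000e-04  1.456e-01] [ 0.45 -0.72  0.31]
True 12.54 [-0.0049  0.      0.1047] [-5.19 -0.87 17.43]
hold 12.64 [-0.0049  0.      0.1049] [-4.2   0.18 16.11]
held 14.04 [-0.005   0.      0.1049] [-3.35  0.15 14.47]
```

View pics/s2.png

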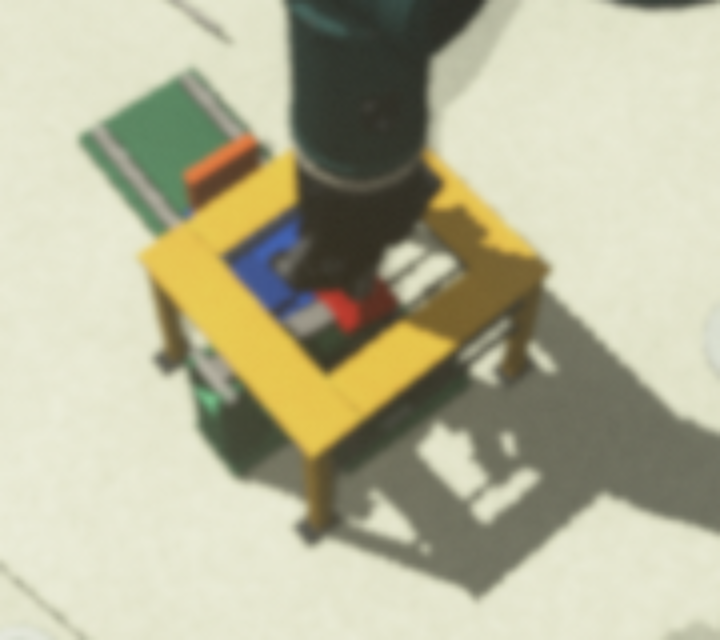

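The crop shows the gripper through the window, clear of the guard, with the pad pressed at about (355,305). The TCP is 27 mm below the pad's rest height and holds about 15 N, so the lever is on its stop. Next I release and withdraw.

Run:
```python
from h import *
from bench import arm,telemetry
arm.dwell(.3)
arm.servo_line(W(-.005,0,.15),Q,velocity=.05)
arm.servo_line(W(-.005,0,.27),Q,velocity=.15)
arm.servo_line(W(-.005,-.14,.30),Q,velocity=.2)
p,d=cams.snapshot("wrist");P=cloud("wrist",d);l=L(P);Z=P[...,2]
for nm,m in(("orange",mask(p,5,17)&(Z>.06)&(Z<.09)),("pad",(mask(p,0,4)|mask(p,175,180))&(Z>.09)&(Z<.145))):
    m=m&(d>0)&(abs(l[...,0])<.15)
    print(nm,m.sum(),np.round(np.percentile(l[m],[1,50,99],axis=0),4).tolist())
s=telemetry.read_state();print(s["clock"],s["ft_force"]);arm.finish_job()
```

```text
orange 557 [[-0.0305, -0.1579, 0.0632], [-0.0021, -0.151, 0.0824], [0.028, -0.1473, 0.0845]]
pad 2509 [[-0.0269, -0.0222, 0.129], [-0.0042, 0.0006, 0.1326], [0.0179, 0.0226, 0.1344]]
17.3333 [-0.74300027  0.65026226 -0.75344732]
the job is handed in; nothing more can be done
```

The job is handed in at about 17 s of the 48 s allowed: the jig is home against the stop, the lever was pressed fully and held for about 1.8 s, it came back up, and the arm withdrew clear of the guard.

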